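Release the eccentric lock and slide the culture dish under the microscope

TASK

Bring the culture dish under the microscope: first push the lever of the eccentric lock round until it rests against its stop post, so that the cam is at its low point, and only then push the specimen slide forward, smoothly and without slamming it, until it is fully home against its end stop under the lens. The dish must ride along in its place between the pins without being touched or lifted, and the flask, bottle and jar nearby must be left where they stand.

Things in the scene. Friction and masses are not known exactly. Their poses are not given: they have to be found in the camera images.
- stand: White microscope on a grey stand fixed to the bench; base plate 18 mm high, spanning x -100 to +180, y -270 to +260 mm. Origin: at bench level under the slide's track. y axis = the slide's forward direction, towards the microscope (robot's left at zero yaw); x axis = towards the side with the cam; z up. All parts below but the loose things are mounted on it.
- lens (a point): Centre of the lens's lower end, 138 mm above the bench, at stand x 0, y +85 mm. The lens is 54 mm wide. Head, focus block and column above and beyond it occupy stand x -55 to +55, y 55 to 250 mm, up to 330 mm height; two eyepieces lean from the head out to x +125 mm at 250 to 340 mm height.
- carriage (a joint): The specimen slide: flat aluminium, 90 x 275 mm, top 34 mm above the bench, running along the stand's y. Value: travel in m, 0 = back (start), 0.080 = home at the end stop. Friction 2.5 N, no spring, stays where left. A shoulder block (20 x 28 x 12 mm) on its +x edge near the rear meets the cam after 4 to 9 mm of travel and locks it unless the cam is turned low.
- push_plate (a point): Middle of the rear face of the upright push plate at the slide's rear end (aluminium, 60 mm wide, 8 thick, from 34 to 84 mm above the bench; this point at 59 mm). Push the slide forward (stand's +y) here. Axes are the stand's; the point moves with the slide. The base plate behind it is free.
- cam (a joint): Eccentric cam: steel disc of 56 mm diameter on an upright pivot 13 mm off its centre, with lever and knob. Value in rad: 0 = low point (lever against its stop post, bulge away from the slide, slide free); grows clockwise seen from above, up to 2.9. Starts at 2.0 to 2.75, locked; turn anticlockwise to free. Friction torque 0.12 N m (2 N at the knob), no spring, stays where left.
- cam_pivot (a point): On the cam's axis, 48 mm above the bench, at stand x +88, y -160 mm. Lever's stop post: 10 mm thick, up to 48 mm high, at stand x +76, y -128 mm.
- lever_knob (a point): Centre of the top of the upright black knob at the lever's end, 65 mm from the pivot axis. Knob: cylinder of 18 mm diameter, from 46 to 88 mm above the bench; the lever bar under it is 14 mm wide, 38 to 46 mm high. At cam value 0 the lever points along the stand's +y, at value q it is turned by q clockwise from there, swinging on the stand's +x side, away from the slide.
- dish: Closed clear culture dish with a tan filling, 60 mm diameter, 15 mm high, 30 g, standing loose on the slide between four steel pins (8 mm high). Origin: centre of its underside, 34 mm above the bench. Not to be touched.
- nest (a point): The dish's place on the slide: point on the slide's top midway between the four pins; it moves with the slide.
- flask: Conical glass flask with a grey stopper, 74 mm diameter, 118 mm high, loose on the bench; origin: centre of its underside. Bystander.
- reagent: Amber glass bottle, 56 mm diameter, 105 mm high, loose on the bench; origin: centre of its underside. Bystander.
- jar: Small jar, 52 mm diameter, 50 mm high, loose on the bench; origin: centre of its underside. Bystander.

How it is judged:
By the outcome, as a careful person would: the job done as asked, in the order asked, and still so for the second after the job is handed in, with the robot touching nothing.
It also fails if it takes over 51 s, if anything falls off the work surface, if the arm or the gripper's body presses on something with over 40 N, if the wrist force passes 120 N, or if a joint passes its speed limit or range.

ROBOT

A 6-joint arm with a two-finger parallel gripper is mounted at the origin on the work surface. World frame = base frame: x ahead of the robot, y to its left, z up, the work surface at z = 0. Lengths are in m, angles in rad, forces in N, time in s.
With the tool pointing down it reaches from about 0.35 to 0.775 m from the base axis. Payload 7.3 kg.
Tool frame: the origin (TCP) lies at the very end of the fingers, on their centre line; the grasp point (between the pads) lies grip_point_offset behind it (grip_point_offset is the distance from the TCP to the grasp point, in m); z points along the fingers, y is the direction in which the jaws open and shut (so a half turn about z gives the same grasp; the last joint's range is limited). The gripper opens to 92 mm and grips with 3 to 60 N. Pads are 19 mm wide; open, the fingers measure 130 mm over their backs; the gripper's body (75 mm by 190 mm) begins 47 mm behind the grasp point.
Start: joints at [-1.429, 0.342, 1.524, -0, 1.275, -0.146], TCP at [0.149, -0.503, 0.189] pointing down, gripper open.
Joint ranges: [-2.53, 2.53], [-0.77, 2.02], [0.04, 2.7], [-1, 4.14], [0.28, 2.66], [-3.11, 3.11]. Speed limits (rad/s): [2.57, 2.57, 3.14, 3.14, 3.14, 3.14].

INTERFACE

Orientations are given as [roll, pitch, yaw] about the fixed x, y, z axes, in that order (R = Rz(yaw) Ry(pitch) Rx(roll)).
In Python, from cell import * gives the robot as it stands.
- The arm moves only by the shell command python3 -m inch 'ROWS' [OPENING] [FORCE]. ROWS is JSON, a list that holds one entry, the list of rows, each a list of 4 numbers: the shift along the tool's x, y, z in mm, then the turn about the tool's z in rad. In form: [[[x, y, z, roll], ...]]. A call has 1 to 10 rows; each row shifts and turns the commanded pose from where the row before left it, along the tool's axes as they then stand; what a row does not reach is not made up. A row lasts 1/8 s, in which the tool goes at most 62.5 mm and 10.7 degrees, less where a joint would pass 70% of its speed; a pose out of reach is approached as far as the arm can. A call with a gripper value outside its range is refused whole. OPENING is the closure, from -1 (fully open) to 1 (shut), set as the call begins (- or left out, the last holds). The fingers move at their own pace and stop on an object; FORCE is the grip in N (left out, the last holds). Time passes only in rows, so rows that do not move let the fingers close. It gives the time, the measured TCP pose, the force and the opening at its end, in the units of the state.
- observe(): the state, without advancing time (a new reading comes with each control period).
- read_camera(name): name is "scene" or "top" or "wrist"; returns a dict with "img" (384x512x3 uint8, blue, green, red), "fx", "fy", "cx", "cy" (pixels), "k1" (the pictures are not rectified: a ray, as slopes to the right and down, at radius r is drawn at 1 + k1 r^2 times it, then the intrinsics apply), "eye" and "rotation" of the camera in the world; the wrist camera has in their place "T_tool_cam" (4x4, takes a point from camera to tool coordinates, whose origin is the TCP and whose axes are the flange's). Camera axes: x right, y down, z forward; pixel columns grow to the right and rows downward; lengths in m; the calibration is good to about 2 mm. A picture is of the moment at which its call begins: read the wrist's pose just before it. There is no depth.
- hand_in(): hands the job in, once; it reports no verdict.
Trained networks look in the newest picture that a camera, given by its name, has taken for a name from the list of things; names that differ only in an ending like _2 or _b are one class to them, and where a whole thing is asked for, a point or a joint stands for the part that bears it (a point fixed in the world has none). Each returns a list of dicts, best first, with "conf" (0 to 1); they miss things now and then, are a little off and sometimes report something else, mostly with a low value. They report only what shows in the picture. A call takes as long as a camera call.
- boxes_of(camera, label): "at" ([row, column] in pixels, amid what is visible of it).
- place_of(camera, label): "at" ([row, column] in pixels: a listed point, or the origin of a listed thing).
The state is a dict: "time": time; "qpos": joint angles; "qvel": joint speeds; "joint_efforts": joint torques, N m; "tool_pos": TCP position; "tool_rot": TCP orientation; "contact_force": force on the tool from outside, world axes, zero at the start; "torque": the same for the moment, N m; "opening": finger opening in m.
Only numpy, scipy, OpenCV 4.12 (cv2) and the standard library are available. Lean on these libraries where they do the work, as an engineer would, in place of code of your own. Each camera call takes 0.05 s, during which the arm holds its last target. There are 200 camera calls.

## Working session

There is one attempt and no reset: what is moved stays moved. The work goes in short steps, Python scripts to look and compute and a shell command to move; the robot and the scene stay as the last step left them, time stands still between calls to the robot, and variables do not carry over. Pictures are saved under pics/ and viewed, about 8 in all and at most 12, crops included, and the job is handed in when it is done.

```bash
mkdir -p pics; ls
cat > h.py <<'E'
from cell import *
import numpy as np, cv2
from scipy.spatial.transform import Rotation as R
def cam(name):
    s=observe(); c=read_camera(name)
    if name=="wrist":
        T=np.eye(4);T[:3,:3]=R.from_euler('xyz',s['tool_rot']).as_matrix();T[:3,3]=s['tool_pos']
        T=T@np.array(c['T_tool_cam']); c['eye']=T[:3,3]; c['rotation']=T[:3,:3]
    c['eye']=np.array(c['eye']);c['rotation']=np.array(c['rotation'])
    return c
def ray(c,rc):
    K=np.array([[c['fx'],0,c['cx']],[0,c['fy'],c['cy']],[0,0,1]])
    p=cv2.undistortPoints(np.array([[[rc[1],rc[0]]]],float),K,np.array([c['k1'],0,0,0,0.]))[0,0]
    return c['rotation']@np.array([p[0],p[1],1])
def at_z(c,rc,z):
    d=ray(c,rc); return c['eye']+d*(z-c['eye'][2])/d[2]
E
python3 - <<'E'
from h import *
for n in("scene","top"):
    c=cam(n); cv2.imwrite(f"pics/{n}1.png",c['img'])
    print(n,c['eye'].round(3),c['rotation'].round(2).tolist(),c['k1'])
    for l,z in dict(stand=0,lens=.138,push_plate=.059,cam_pivot=.048,lever_knob=.088,dish=.034,nest=.034,flask=0,reagent=0,jar=0).items():
        for r in place_of(n,l)[:2]: print(l,np.round(r['at'],1),round(r['conf'],2),at_z(c,r['at'],z).round(3))
print(observe())
E
```

```text
pics
scene [1.554 0.013 0.75 ] [-2.16, 0.01, 1.66] -0.06896306925109584Traceback (most recent call last):
  File "<stdin>", line 6, in <module>
  File "h.py", line 16, in at_z
    d=ray(c,rc); return c['eye']+d*(z-c['eye'][2])/d[2]
                                                   ~^^^
IndexError: invalid index to scalar variable.
```

```bash
sed -i "s/^    c\['eye'\]=np.array.*/    c['eye']=np.array(c['eye']); r=np.array(c['rotation']); c['rotation']=r if r.ndim==2 else R.from_euler('xyz',r).as_matrix()/" h.py
python3 - <<'E'
from h import *
for n in("scene","top"):
    c=cam(n); cv2.imwrite(f"pics/{n}1.png",c['img'])
    print(n,c['eye'].round(3))
    for l,z in dict(stand=0,lens=.138,push_plate=.059,cam_pivot=.048,lever_knob=.088,dish=.034,nest=.034,flask=0,reagent=0,jar=0).items():
        for r in place_of(n,l)[:2]: print(l,np.round(r['at'],1),round(r['conf'],2),at_z(c,r['at'],z).round(3))
print(observe())
E
```

```text
scene [1.554 0.013 0.75 ]
stand [205.6 309.8] 0.76 [0.513 0.043 0.   ]
lens [166.1 340.1] 0.87 [0.522 0.116 0.138]
push_plate [182.7 228.7] 0.63 [ 0.504 -0.186  0.059]
cam_pivot [204.8 247.9] 0.66 [ 0.589 -0.122  0.048]
lever_knob [196.6 220.7] 0.58 [ 0.614 -0.188  0.088]
nest [197.1 311.8] 0.78 [0.52  0.047 0.034]
flask [214.5 171.8] 0.63 [ 0.585 -0.335  0.   ]
reagent [264.2 314.5] 0.77 [0.751 0.056 0.   ]
jar [247.1 202.4] 0.71 [ 0.712 -0.223  0.   ]
top [ 0.494 -0.057  1.024]
stand [242.3 211.2] 0.79 [0.518 0.042 0.   ]
lens [237.5 160.2] 0.8 [0.522 0.125 0.138]
push_plate [257.1 323.4] 0.87 [ 0.489 -0.191  0.059]
push_plate [244.9 211.2] 0.26 [0.511 0.036 0.059]
cam_pivot [210.6 293.9] 0.57 [ 0.584 -0.132  0.048]
lever_knob [197.8 321.1] 0.92 [ 0.607 -0.183  0.088]
dish [245.4 206. ] 0.91 [0.51  0.05  0.034]
nest [242.7 208.2] 0.68 [0.516 0.045 0.034]
flask [209.5 386.7] 0.8 [ 0.593 -0.34   0.   ]
reagent [140.1 206.8] 0.59 [0.743 0.058 0.   ]
{'time': 1.2, 'qpos': array([-1.42900199e+00,  3.41994612e-01,  1.52405656e+00,  2.46667556e-05,
        1.27533896e+00, -1.45990800e-01]), 'qvel': array([-0.00014011, -0.00108278,  0.00011056,  0.00102221,  0.00052987,
       -0.00044073]), 'joint_efforts': array([ 3.19942352e-03, -4.31132126e+01, -2.44472086e+01,  7.22807064e-02,
        4.83291526e-02,  2.03357433e-05]), 'tool_pos': array([ 0.14905404, -0.50346659,  0.1885585 ]), 'tool_rot': array([3.14138885e+00, 6.11281688e-06, 2.87777955e-01]), 'contact_force': array([-0.41282526, -0.06269733, -0.2588685 ]), 'torque': array([ 0.00275031, -0.01106751,  0.01953402]), 'opening': 0.09200952017269813}
```

View pics/scene1.png

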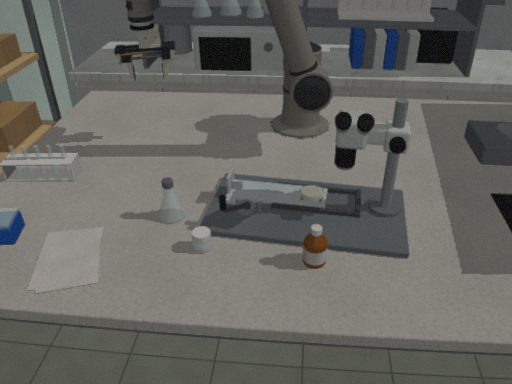

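View pics/top1.png

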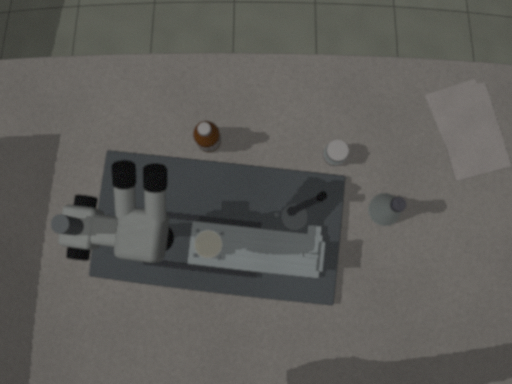

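Scene picture: stand in the middle, knob at about (202,222), flask at (205,170), jar at (240,202), bottle at (250,315). The top picture agrees: knob at (197,322), pivot near (213,293), push plate from (228,318) to (270,322), dish at (243,208). The bystanders are clear of the lever's arc.

```bash
python3 - <<'E'
from h import *
from scipy.optimize import least_squares
c=cam("top")
obs=[at_z(c,p,.018) for p in [(152,107),(180,345),(302,335),(275,91)]]
loc=[(180,260),(180,-270),(-100,-270),(-100,260)]
obs+=[np.array(p) for p in [(.522,.1205,0),(.5865,-.127,0),(.516,.0425,0)]]
loc+=[(0,85),(88,-160),(0,0)]
O=np.array([o[:2] for o in obs]);L=np.array(loc)/1e3
f=lambda p:(L@np.array([[np.cos(p[2]),np.sin(p[2])],[-np.sin(p[2]),np.cos(p[2])]])+p[:2]-O).ravel()
s=least_squares(f,[.515,.04,-.1],loss='soft_l1',f_scale=.003);p=s.x
print(p,(f(p)*1e3).round(1).reshape(-1,2).tolist())
M=np.array([[np.cos(p[2]),-np.sin(p[2])],[np.sin(p[2]),np.cos(p[2])]])
for n,w in dict(knob=(.608,-.184),plate=(.492,-.19),dish=(.512,.05),flask=(.59,-.338),jar=(.712,-.223),bottle=(.747,.057)).items(): print(n,((np.array(w)-p[:2])@M*1e3).round(1))
for l in((88,-160),(0,-235),(0,-275)):print(l,M@np.array(l)/1e3+p[:2])
print(grip_point_offset if 'grip_point_offset' in globals() else None)
E
python3 -c "
import cell;print([n for n in dir(cell) if n[0]!='_'])
from h import *
print(np.array(cell.read_camera('wrist')['T_tool_cam']).round(3))"
```

```text
[ 0.51415261  0.03788743 -0.09146365] [[6.2, 3.2], [14.5, -3.0], [-4.6, 0.0], [-3.0, 5.8], [-0.1, 2.0], [0.7, -2.5], [-1.8, -4.6]]
knob [ 113.7 -212.4]
plate [  -1.2 -229. ]
dish [-3.2 11.9]
flask [ 109.9 -367.4]
jar [ 220.8 -241.7]
bottle [230.1  40.3]
(88, -160) [ 0.58717099 -0.12948137]
(0, -235) [ 0.49268861 -0.1961303 ]
(0, -275) [ 0.48903516 -0.2359631 ]
0.0188
['IKError', 'boxes_of', 'grip_point_offset', 'hand_in', 'observe', 'place_of', 'read_camera']
[[ 0.    -0.962 -0.272  0.073]
 [ 1.    -0.     0.002  0.002]
 [-0.002 -0.272  0.962 -0.196]
 [ 0.     0.     0.     1.   ]]
```

```bash
python3 -m inch '[[[53,-17,0,0],[53,-17,0,0],[53,-17,0,0],[53,-17,0,0],[53,-17,0,0],[53,-17,0,0],[53,-17,0,0],[53,-17,0,0],[53,-17,0,0],[53,-17,0,0]]]' && python3 -m inch '[[[0,0,0,0.185],[0,0,0,0.185],[0,0,0,0.185],[0,0,0,0.185],[0,0,0,0.185],[0,0,0,0.185],[0,0,0,0.185],[0,0,0,0.185],[0,0,0,0]]]' 0.3 10
python3 - <<'E'
from h import *
s=observe();print(s['qpos'].round(2),s['tool_rot'])
c=cam("wrist"); cv2.imwrite("pics/w1.png",c['img'])
for l,z in dict(cam_pivot=.048,lever_knob=.088,push_plate=.059).items():
    for r in place_of("wrist",l)[:2]: print(l,np.round(r['at'],1),round(r['conf'],2),at_z(c,r['at'],z).round(4))
E
```

```text
time: 2.55
tool_pos: [0.6104, -0.1888, 0.1886]
tool_rot: [3.141, -0.0, 0.288]
contact_force: [0.2, -0.7, 0.9]
opening: 0.0917
time: 3.68
tool_pos: [0.609, -0.19, 0.1884]
tool_rot: [3.141, 0.0, -1.191]
contact_force: [0.6, 0.3, -0.1]
opening: 0.0322
[-0.42  0.55  1.18 -0.    1.41  2.34] [ 3.14141023e+00  6.68731777e-05 -1.19055382e+00]
cam_pivot [227.3 255.7] 0.71 [ 0.5854 -0.1291  0.048 ]
lever_knob [181.2 253.6] 0.86 [ 0.6124 -0.1911  0.088 ]
push_plate [215.8 352.6] 0.89 [ 0.4869 -0.1887  0.059 ]
push_plate [324.  259.9] 0.22 [ 0.531  -0.0076  0.059 ]
```

View pics/w1.png

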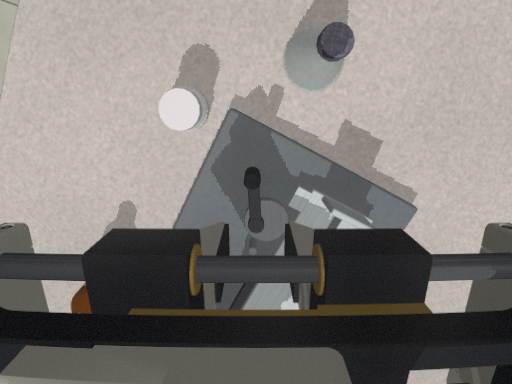

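The wrist view shows the knob at (178,253), between the two fingers, and the pivot at (225,256). The radius comes out at about 67 mm against the given 65 mm, so I lower the fingers around the knob.

```bash
python3 -m inch '[[[0,0,30,0],[0,0,35,0],[0,0,35,0],[0,0,22,0],[0,0,11,0],[0,0,0,0]]]' && python3 -m inch '[[[-0.3,-4,0,-0.06],[-0.3,-6,0,-0.09],[-0.6,-9,0,-0.14],[-0.6,-9,0,-0.14],[-0.6,-9,0,-0.14],[-0.6,-9,0,-0.14]]]'
```

```text
time: 4.62
tool_pos: [0.6088, -0.1899, 0.0552]
tool_rot: [3.141, 0.001, -1.191]
contact_force: [-0.7, 0.1, 0.4]
opening: 0.0317
time: 5.38
tool_pos: [0.6437, -0.1599, 0.0572]
tool_rot: [-3.141, -0.003, -0.477]
contact_force: [-0.8, 0.9, -0.5]
opening: 0.0317
```

```bash
python3 -m inch '[[[-0.6,-9,0,-0.14],[-0.6,-9,0,-0.14],[-0.6,-9,0,-0.14],[-0.6,-9,0,-0.14],[-0.6,-9,0,-0.14],[-0.6,-9,0,-0.14],[-0.3,-4,0,-0.06]]]'
python3 - <<'E'
from h import *
c=cam("wrist"); cv2.imwrite("pics/w2.png",c['img'])
for n in("wrist","top"):
    c=cam(n)
    for l,z in dict(cam_pivot=.048,lever_knob=.088).items():
        for r in place_of(n,l)[:1]: print(n,l,np.round(r['at'],1),round(r['conf'],2),at_z(c,r['at'],z).round(4))
E
```

```text
time: 6.25
tool_pos: [0.6452, -0.1033, 0.0572]
tool_rot: [3.14, -0.002, 0.422]
contact_force: [0.1, -0.7, -0.3]
opening: 0.0321
wrist cam_pivot [285.9 255.6] 0.57 [ 0.588  -0.1302  0.048 ]
top cam_pivot [212.6 293.4] 0.85 [ 0.58   -0.1306  0.048 ]
```

View pics/w2.png

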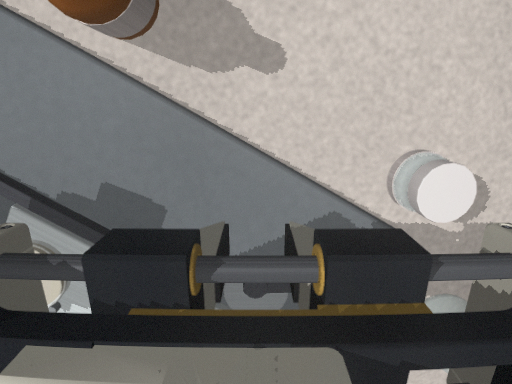

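The knob doesn't show between the fingertips at (225,255), so I check with the top and scene cameras.

Run:
```python
from h import *
a=cv2.resize(cam("top")['img'][140:300,180:380],None,fx=3,fy=3)[:,:480]
b=cv2.resize(cam("scene")['img'][150:270,180:290],None,fx=4,fy=4)[:480,:]
im=np.zeros((480,480+b.shape[1],3),np.uint8); im[:a.shape[0],:480]=a; im[:b.shape[0],480:]=b
print(im.shape); cv2.imwrite("pics/c3.png",im[:, :800])
```

```text
(480, 920, 3)
```

View pics/c3.png

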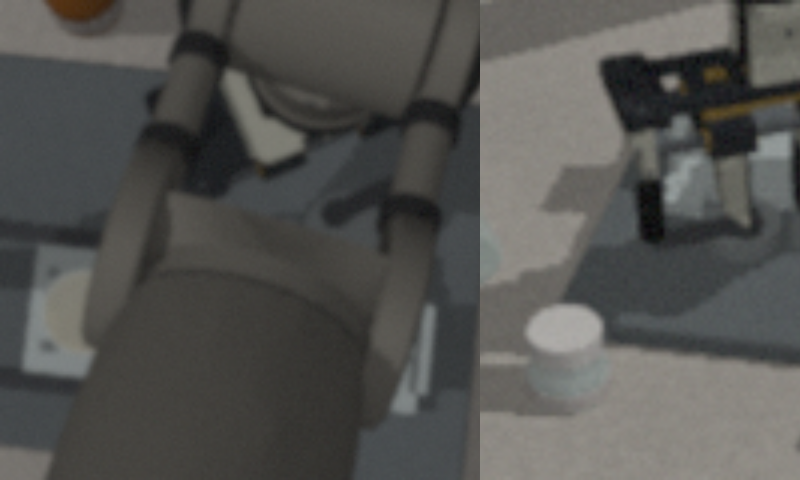

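Run:
```python
from h import *
def proj(c,P):
    q=c['rotation'].T@(np.array(P)-c['eye']); x=q[:2]/q[2]; x=x*(1+c['k1']*(x@x)); return round(c['fy']*x[1]+c['cy'],1),round(c['fx']*x[0]+c['cx'],1)
c=cam("scene");t=cam("top");w=cam("wrist")
s=observe();T=R.from_euler('xyz',s['tool_rot']).as_matrix()
for n,P in dict(fplus=s['tool_pos']+T@[0,.025,0],fminus=s['tool_pos']+T@[0,-.025,0],knobtop0=(.611,-.19,.088),knobbot0=(.611,-.19,.046),piv=(.586,-.13,.048)).items():
    print(n,np.round(P,3),'scene',proj(c,P),'top',proj(t,P),'wrist',proj(w,P))
# candidate knob for several lever angles
for d in range(-80,60,20):
    a=np.deg2rad(d);P=(.586+.065*np.cos(a),-.13+.065*np.sin(a),.088);print(d,np.round(P,3),proj(c,P),proj(t,P),proj(w,P))
for l in("lever_knob","push_plate"):
  for n in("scene","top"): cam(n);print(n,l,boxes_of(n,l)[:2],place_of(n,l)[:2])
cv2.imwrite("pics/c4.png",cv2.resize(c['img'][160:240,190:290],None,fx=7,fy=7,interpolation=cv2.INTER_CUBIC))
```

```text
fplus [ 0.655 -0.127  0.055] scene (np.float64(217.5), np.float64(242.9)) top (np.float64(176.3), np.float64(291.8)) wrist (np.float64(215.2), np.float64(289.0))
fminus [ 0.634 -0.081  0.055] scene (np.float64(213.5), np.float64(261.7)) top (np.float64(185.8), np.float64(269.6)) wrist (np.float64(215.2), np.float64(217.9))
knobtop0 [ 0.611 -0.19   0.088] scene (np.float64(195.9), np.float64(220.1)) top (np.float64(195.7), np.float64(324.7)) wrist (np.float64(323.8), np.float64(351.0))
knobbot0 [ 0.611 -0.19   0.046] scene (np.float64(209.1), np.float64(221.1)) top (np.float64(198.1), np.float64(321.8)) wrist (np.float64(287.6), np.float64(335.3))
piv [ 0.586 -0.13   0.048] scene (np.float64(204.0), np.float64(245.0)) top (np.float64(209.7), np.float64(293.1)) wrist (np.float64(288.0), np.float64(254.2))
-80 [ 0.597 -0.194  0.088] (np.float64(192.8), np.float64(219.5)) (np.float64(202.5), np.float64(326.7)) (np.float64(340.8), np.float64(346.1))
-60 [ 0.618 -0.186  0.088] (np.float64(197.6), np.float64(221.0)) (np.float64(191.9), np.float64(322.8)) (np.float64(313.4), np.float64(351.7
[... 357 characters left out ...]
p.float64(175.5), np.float64(294.7)) (np.float64(241.3), np.float64(297.3))
20 [ 0.647 -0.108  0.088] (np.float64(205.6), np.float64(250.3)) (np.float64(177.3), np.float64(283.6)) (np.float64(233.0), np.float64(261.0))
40 [ 0.636 -0.088  0.088] (np.float64(203.3), np.float64(258.6)) (np.float64(182.7), np.float64(273.7)) (np.float64(236.7), np.float64(223.5))
scene lever_knob [{'at': [205.4, 239.4], 'conf': 0.89}] [{'at': [195.4, 221.0], 'conf': 0.75}]
top lever_knob [{'at': [213.7, 298.6], 'conf': 0.6}] []
scene push_plate [{'at': [197.3, 277.8], 'conf': 0.58}] [{'at': [182.8, 229.9], 'conf': 0.93}]
top push_plate [{'at': [258.3, 201.6], 'conf': 0.77}] [{'at': [257.6, 323.8], 'conf': 0.89}]
```

View pics/c4.png

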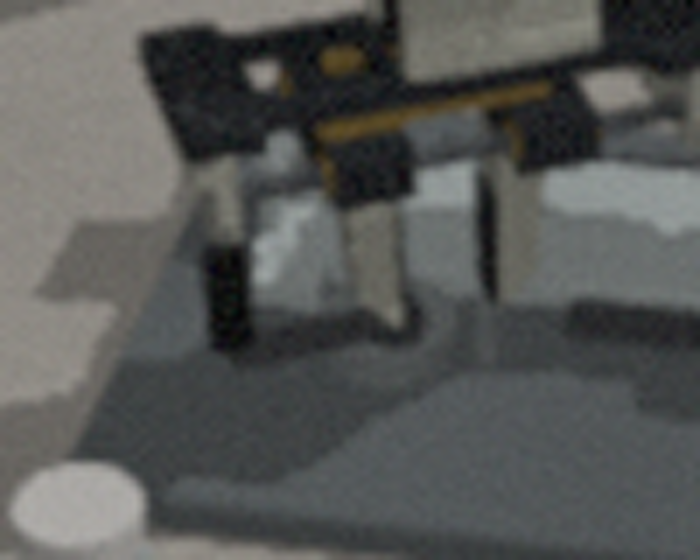

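The knob is unmoved, at (195,221) in the scene view. The fingertips show at about row 205 there, where the reported TCP height would put them near 215. So the tips seem to be about 30 mm above the reported TCP, and they passed over the knob. I lower over the free base plate to check this.

```bash
python3 -m inch '[[[0,0,8,0],[0,0,8,0],[0,0,8,0],[0,0,6,0],[0,0,0,0]]]'
python3 - <<'E'
from h import *
s=observe();print(s['tool_pos'],s['contact_force'])
c=cam("scene");cv2.imwrite("pics/c5.png",cv2.resize(c['img'][160:240,190:290],None,fx=7,fy=7,interpolation=cv2.INTER_CUBIC))
E
```

```text
time: 8.07
tool_pos: [0.644, -0.1035, 0.0247]
tool_rot: [-3.141, 0.001, 0.418]
contact_force: [-0.2, -0.3, -0.5]
opening: 0.0323
[ 0.64395369 -0.10349328  0.02470636] [-0.17433649 -0.30039707 -0.48757413]
```

View pics/c5.png

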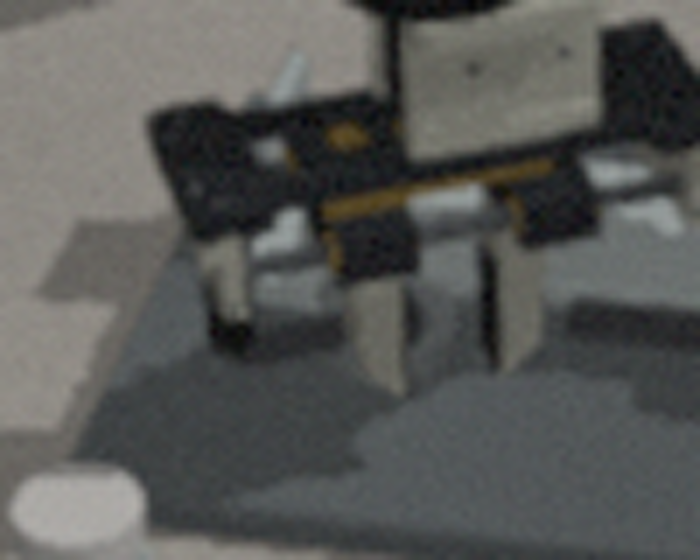

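No contact at TCP z 0.025, and the tips show at row 216, about 55–60 mm high. This confirms that the tips sit higher than reported. I raise, return to the knob, and come down to about z 0.03.

```bash
python3 -m inch '[[[0,0,-30,0],[0,0,-35,0],[-33,33,0,0],[-32,32,0,0],[0,0,0,0.18],[0,0,0,0.18],[0,0,0,0.18],[0,0,0,0.18],[0,0,0,0.18],[0,0,0,0.18]]]' && python3 -m inch '[[[0,0,0,0.18],[0,0,0,0.18],[0,0,0,0.17],[0,0,0,0]]]'
python3 - <<'E'
from h import *
c=cam("wrist");cv2.imwrite("pics/w6.png",c['img'])
for l,z in dict(cam_pivot=.048,lever_knob=.088,push_plate=.059).items():
    for r in place_of("wrist",l)[:1]: print(l,np.round(r['at'],1),round(r['conf'],2),at_z(c,r['at'],z).round(4))
E
```

```text
time: 9.38
tool_pos: [0.6116, -0.1895, 0.091]
tool_rot: [-3.141, -0.001, -0.668]
contact_force: [-0.1, -0.4, -0.4]
opening: 0.0317
time: 9.88
tool_pos: [0.6115, -0.1895, 0.0909]
tool_rot: [-3.141, -0.001, -1.191]
contact_force: [-1.0, 0.3, 0.4]
opening: 0.0319
cam_pivot [264. 257.] 0.91 [ 0.5887 -0.1338  0.048 ]
lever_knob [215.1 256.8] 0.97 [ 0.6118 -0.1909  0.088 ]
```

View pics/w6.png

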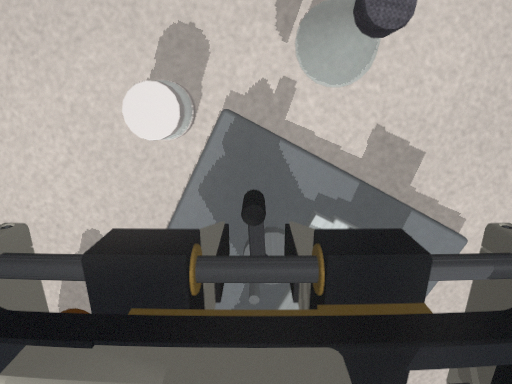

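The knob top is at (212,254) in the wrist view, centred between the fingers on the tool axis. I descend further this time.

```bash
python3 -m inch '[[[0,0,15,0],[0,0,20,0],[0,0,17,0],[0,0,8,0],[0,0,0,0]]]' && python3 -m inch '[[[-0.3,-4,0,-0.06],[-0.3,-6,0,-0.09],[-0.6,-9,0,-0.14],[-0.6,-9,0,-0.14]]]'
python3 - <<'E'
from h import *
c=cam("wrist")
for r in place_of("wrist","lever_knob")[:1]: print(np.round(r['at'],1),round(r['conf'],2),at_z(c,r['at'],.088).round(4))
c=cam("scene")
for r in place_of("scene","lever_knob")[:1]: print(np.round(r['at'],1),round(r['conf'],2),at_z(c,r['at'],.088).round(4))
E
```

```text
time: 10.7
tool_pos: [0.611, -0.1892, 0.0297]
tool_rot: [3.141, 0.001, -1.192]
contact_force: [-0.1, 0.3, -0.6]
opening: 0.0326
time: 11.2
tool_pos: [0.6345, -0.1739, 0.0313]
tool_rot: [3.141, -0.0, -0.758]
contact_force: [-2.5, 0.4, 0.0]
opening: 0.0323
[254.2 272.4] 0.63 [ 0.6293 -0.1816  0.088 ]
[199.  228.6] 0.66 [ 0.623  -0.1661  0.088 ]
```

```bash
python3 -m inch '[[[-0.6,-9,0,-0.14],[-0.6,-9,0,-0.14],[-0.6,-9,0,-0.14],[-0.6,-9,0,-0.14],[-0.6,-9,0,-0.14]]]' && python3 -m inch '[[[-0.6,-9,0,-0.14],[-0.6,-9,0,-0.14],[-0.6,-9,0,-0.14],[-0.6,-9,0,-0.14],[-0.6,-9,0,-0.14]]]'
```

```text
time: 12.02
tool_pos: [0.6521, -0.134, 0.0309]
tool_rot: [3.141, -0.0, -0.061]
contact_force: [-0.8, -2.5, 0.8]
opening: 0.0324
time: 12.65
tool_pos: [0.6404, -0.0915, 0.0309]
tool_rot: [3.14, -0.001, 0.639]
contact_force: [1.7, -1.1, -0.8]
opening: 0.0323
```

Run:
```python
from h import *
for n in("wrist","scene"):
    c=cam(n)
    for r in place_of(n,"lever_knob")[:1]: print(np.round(r['at'],1),round(r['conf'],2),at_z(c,r['at'],.088).round(4))
```

```text
[256.2 272.5] 0.88 [ 0.6449 -0.1008  0.088 ]
[202.9 254.6] 0.67 [ 0.6347 -0.0983  0.088 ]
```

```bash
python3 -m inch '[[[-0.6,-9,0,-0.14],[-0.6,-9,0,-0.14],[-0.6,-9,0,-0.14],[-0.6,-9,0,-0.14],[-0.3,-6,0,-0.09]]]' && python3 -m inch '[[[-0.1,-3.2,0,-0.05],[-0.1,-3.2,0,-0.05],[0,0,0,0]]]'
```

```text
time: 13.48
tool_pos: [0.6069, -0.0673, 0.031]
tool_rot: [3.139, -0.001, 1.287]
contact_force: [2.6, -0.3, -0.4]
opening: 0.0321
time: 13.85
tool_pos: [0.6004, -0.0659, 0.0309]
tool_rot: [3.14, -0.0, 1.384]
contact_force: [1.2, 1.0, 1.3]
opening: 0.0322
```

```bash
python3 -m inch '[[[0,-3,0,-0.05],[0,-3,0,-0.05]]]' && python3 -m inch '[[[0,-2,0,-0.02]]]' && python3 -m inch '[[[0,-2,0,-0.02]]]'
```

```text
time: 14.1
tool_pos: [0.5947, -0.0651, 0.0309]
tool_rot: [3.14, 0.0, 1.486]
contact_force: [1.9, 0.8, 1.9]
opening: 0.0318
time: 14.22
tool_pos: [0.5924, -0.0648, 0.0309]
tool_rot: [3.14, 0.0, 1.506]
contact_force: [2.0, 0.5, 1.7]
opening: 0.0321
time: 14.35
tool_pos: [0.5901, -0.0646, 0.0307]
tool_rot: [3.141, 0.0, 1.527]
contact_force: [1.6, 0.9, 0.5]
opening: 0.0323
```

```bash
python3 -m inch '[[[0,-2,0,-0.02]]]' && python3 -m inch '[[[0,-2,0,-0.02]]]' && python3 -m inch '[[[0,-1,0,0]]]'
```

```text
time: 14.48
tool_pos: [0.5879, -0.0644, 0.0306]
tool_rot: [3.141, 0.0, 1.548]
contact_force: [2.7, 0.8, 0.7]
opening: 0.0317
time: 14.6
tool_pos: [0.5857, -0.0643, 0.0305]
tool_rot: [3.142, 0.0, 1.569]
contact_force: [2.3, 0.8, 0.5]
opening: 0.0324
time: 14.72
tool_pos: [0.5849, -0.0643, 0.0305]
tool_rot: [3.141, 0.0, 1.568]
contact_force: [3.9, 1.8, 0.6]
opening: 0.0323
```

```bash
python3 -m inch '[[[0,-1,0,0]]]' && python3 -m inch '[[[0,-1,0,0]]]' && python3 -m inch '[[[0,-1,0,0],[0,0,0,0]]]'
```

```text
time: 14.85
tool_pos: [0.5848, -0.0643, 0.0306]
tool_rot: [3.139, 0.0, 1.567]
contact_force: [7.5, 2.5, -3.8]
opening: 0.0321
time: 14.98
tool_pos: [0.5848, -0.0643, 0.0306]
tool_rot: [3.137, 0.0, 1.567]
contact_force: [10.4, 2.0, -4.2]
opening: 0.0321
time: 15.22
tool_pos: [0.5847, -0.0644, 0.0306]
tool_rot: [3.135, 0.0, 1.567]
contact_force: [12.2, 1.7, -5.3]
opening: 0.0325
```

The force rose to 12 N with no further motion, so the lever is against its post. I back off, rise, close the gripper and fly to a point behind the push plate.

```bash
python3 -m inch '[[[0,4,0,0],[0,6,0,0],[0,0,0,0],[0,0,-25,0],[0,0,-40,0],[0,0,-35,0]]]' && python3 -m inch '[[[-32,-21,0,0],[-32,-21,0,0],[-32,-21,0,0],[-32,-21,0,0],[-30,-21,0,0.09],[0,0,0,0]]]' 1 20
python3 - <<'E'
from h import *
print(observe()['tool_pos'])
for n in("scene","top","wrist"):
    c=cam(n); cv2.imwrite(f"pics/{n}7.png",c['img'])
    for l,z in dict(lever_knob=.088,push_plate=.059,cam_pivot=.048,lens=.138,nest=.034).items():
        for r in place_of(n,l)[:1]: print(n,l,np.round(r['at'],1),round(r['conf'],2),at_z(c,r['at'],z).round(4))
E
```

```text
time: 15.98
tool_pos: [0.5913, -0.0644, 0.1316]
tool_rot: [-3.141, 0.0, 1.568]
contact_force: [-0.2, -0.3, -0.1]
opening: 0.0324
time: 16.73
tool_pos: [0.4847, -0.2237, 0.1305]
tool_rot: [-3.141, 0.0, 1.474]
contact_force: [-0.2, 0.2, -0.3]
opening: 0.0005
[ 0.4846949  -0.22370746  0.13047802]
scene lever_knob [190.4 269.8] 0.92 [ 0.5759 -0.0647  0.088 ]
scene push_plate [180.6 225.8] 0.68 [ 0.4934 -0.1956  0.059 ]
scene cam_pivot [202.4 243.6] 0.68 [ 0.5792 -0.1345  0.048 ]
scene lens [164.2 341.5] 0.62 [0.5121 0.1201 0.138 ]
scene nest [194.2 312.7] 0.76 [0.5058 0.0496 0.034 ]
top lever_knob [207.4 260.7] 0.74 [ 0.5861 -0.0628  0.088 ]
top push_plate [254.8 320.6] 0.77 [ 0.4937 -0.1855  0.059 ]
top cam_pivot [210.  295.2] 0.62 [ 0.5855 -0.1343  0.048 ]
top lens [237.6 163.3] 0.59 [0.5218 0.1194 0.138 ]
top nest [243.6 205.5] 0.62 [0.5142 0.0509 0.034 ]
wrist push_plate [156.3 261.1] 0.68 [ 0.4941 -0.194   0.059 ]
wrist cam_pivot [ 75.9 356.6] 0.74 [ 0.5852 -0.1315  0.048 ]
```

View pics/wrist7.png

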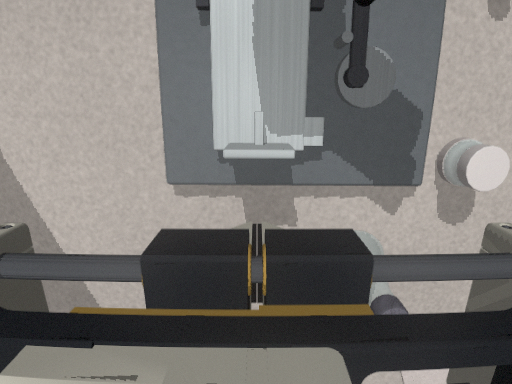

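The wrist view shows the lever straight forward along the stand's y, resting against its post at (38,348), with the cam low. The push plate at (153,259) is square to the tool. I descend behind it, then approach.

```bash
python3 -m inch '[[[0,3,30,0],[0,0,35,0],[0,0,25,0],[0,0,14,0],[0,0,0,0]]]' && python3 -m inch '[[[4,0,0,0],[5,0,0,0],[4,0,0,0],[2,0,0,0],[1.5,0,0,0],[1.5,0,0,0]]]' && python3 -m inch '[[[1.5,0,0,0],[1.5,0,0,0],[1.5,0,0,0],[1.5,0,0,0]]]'
python3 - <<'E'
from h import *
for n in("scene","wrist","top"):
    c=cam(n); cv2.imwrite(f"pics/{n}8.png",c['img'])
    for r in place_of(n,"push_plate")[:1]: print(n,np.round(r['at'],1),round(r['conf'],2),at_z(c,r['at'],.059).round(4))
cv2.imwrite("pics/c8.png",cv2.resize(cv2.imread("pics/scene8.png")[130:240,180:300],None,fx=5,fy=5,interpolation=cv2.INTER_CUBIC))
E
```

```text
time: 18.25
tool_pos: [0.4889, -0.2222, 0.026]
tool_rot: [-3.14, -0.001, 1.478]
contact_force: [-0.1, 0.2, 0.1]
opening: 0.0003
time: 19.0
tool_pos: [0.491, -0.2044, 0.0265]
tool_rot: [3.142, 0.0, 1.478]
contact_force: [0.2, -0.4, -0.4]
opening: 0.0004
time: 19.5
tool_pos: [0.4915, -0.1988, 0.0265]
tool_rot: [3.141, 0.001, 1.478]
contact_force: [0.1, -2.5, 0.3]
opening: 0.0003
scene [178.9 228.3] 0.72 [ 0.484 -0.19   0.059]
wrist [220.4 260.6] 0.72 [ 0.4955 -0.1917  0.059 ]
top [256.4 321.2] 0.96 [ 0.4905 -0.1867  0.059 ]
```

View pics/c8.png

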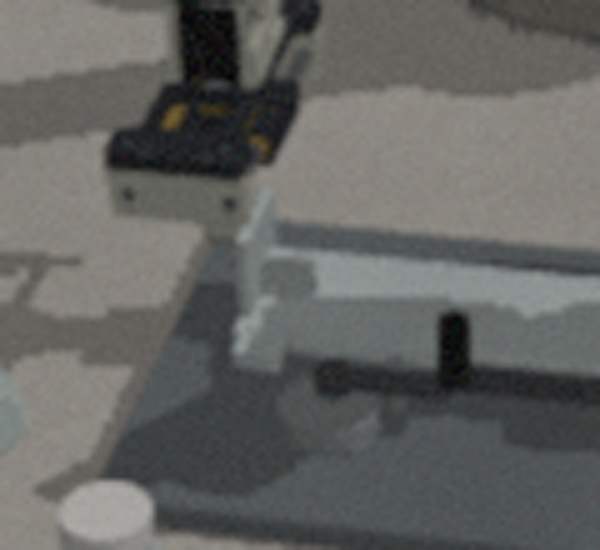

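Contact with the plate at 2.5 N, which is the slide's friction. The picture shows the fingers behind the plate and the body clear of it. Now I push smoothly.

```bash
python3 -m inch '[[[2,0,0,0],[2.5,0,0,0],[3,0,0,0],[3.5,0,0,0],[3.5,0,0,0],[3,0,0,0]]]' && python3 -m inch '[[[3.5,0,0,0],[4,0,0,0],[4,0,0,0],[4,0,0,0],[4,0,0,0],[4,0,0,0],[4,0,0,0],[4,0,0,0]]]'
```

```text
time: 20.55
tool_pos: [0.4933, -0.1807, 0.0265]
tool_rot: [3.141, 0.0, 1.478]
contact_force: [1.4, -3.3, -1.6]
opening: 0.0002
time: 21.55
tool_pos: [0.4962, -0.1494, 0.0266]
tool_rot: [3.141, 0.0, 1.478]
contact_force: [0.7, -3.7, -1.3]
opening: 0.0002
```

```bash
python3 -m inch '[[[4,0,0,0],[4,0,0,0],[3.5,0,0,0],[3,0,0,0],[2.5,0,0,0],[2,0,0,0],[1.5,0,0,0],[1,0,0,0]]]' && python3 -m inch '[[[1,0,0,0],[1,0,0,0],[1,0,0,0],[1,0,0,0]]]' && python3 -m inch '[[[1,0,0,0],[1,0,0,0]]]'
```

```text
time: 22.55
tool_pos: [0.4981, -0.1282, 0.0266]
tool_rot: [3.142, 0.0, 1.478]
contact_force: [2.3, -4.1, 1.3]
opening: 0.0007
time: 23.05
tool_pos: [0.4983, -0.1242, 0.0265]
tool_rot: [-3.141, 0.0, 1.478]
contact_force: [1.1, -2.7, 0.4]
opening: 0.0005
time: 23.3
tool_pos: [0.4986, -0.1222, 0.0265]
tool_rot: [-3.141, 0.0, 1.478]
contact_force: [0.7, -2.6, 2.4]
opening: 0.0003
```

```bash
python3 -m inch '[[[1,0,0,0],[1,0,0,0]]]' && python3 -m inch '[[[1,0,0,0]]]' && python3 -m inch '[[[1,0,0,0]]]' && python3 -m inch '[[[1,0,0,0]]]'
```

```text
time: 23.55
tool_pos: [0.4987, -0.1211, 0.0265]
tool_rot: [-3.142, 0.002, 1.478]
contact_force: [-1.0, -9.3, 0.9]
opening: 0.0005
time: 23.68
tool_pos: [0.4987, -0.1211, 0.0266]
tool_rot: [-3.142, 0.003, 1.479]
contact_force: [-2.2, -15.0, 0.9]
opening: 0.0003
time: 23.8
tool_pos: [0.4987, -0.1212, 0.0266]
tool_rot: [3.142, 0.005, 1.479]
contact_force: [-3.0, -19.8, 0.2]
opening: 0.0008
time: 23.92
tool_pos: [0.4987, -0.1212, 0.0266]
tool_rot: [3.141, 0.006, 1.479]
contact_force: [-4.2, -23.7, -0.1]
opening: 0.0003
```

Firm at the end stop after about 79 mm. I back off, rise and look.

```bash
python3 -m inch '[[[-3,0,0,0],[-4,0,0,0],[-10,0,0,0],[-15,0,0,0],[-5,0,0,0],[0,0,-30,0],[0,0,-45,0],[0,0,-45,0],[0,0,-30,0],[0,0,0,0]]]'
python3 - <<'E'
from h import *
P={}
for n in("scene","top"):
    c=cam(n); P[n]=c['img']
    for l,z in dict(lever_knob=.088,push_plate=.059,nest=.034,dish=.034,lens=.138,flask=0,reagent=0,jar=0).items():
        for r in place_of(n,l)[:1]: print(n,l,np.round(r['at'],1),round(r['conf'],2),at_z(c,r['at'],z).round(3))
a=cv2.resize(P["top"][110:310,60:390],None,fx=2,fy=2); b=cv2.resize(P["scene"][140:280,150:420],None,fx=2,fy=2)
im=np.zeros((600,660,3),np.uint8); im[:320,:]=a[60:380]; im[320:600,:540]=b; cv2.imwrite("pics/f.png",im)
E
```

```text
time: 25.18
tool_pos: [0.4969, -0.1549, 0.1789]
tool_rot: [3.137, 0.002, 1.478]
contact_force: [0.8, 0.3, 0.2]
opening: 0.0005
scene lever_knob [192.1 272.1] 0.56 [ 0.583 -0.058  0.088]
scene push_plate [186.6 254.7] 0.75 [ 0.518 -0.111  0.059]
scene nest [198.7 339.2] 0.81 [0.522 0.122 0.034]
scene dish [197.2 337.8] 0.74 [0.515 0.119 0.034]
scene lens [165.2 342.2] 0.86 [0.517 0.122 0.138]
scene flask [213.8 170.6] 0.9 [ 0.582 -0.339  0.   ]
scene reagent [262.6 317.2] 0.67 [ 0.745  0.062 -0.   ]
scene jar [247.5 198.5] 0.86 [ 0.714 -0.233  0.   ]
top lever_knob [207.2 260.6] 0.86 [ 0.587 -0.063  0.088]
top push_plate [251.7 283.5] 0.55 [ 0.499 -0.11   0.059]
top nest [206.8 385. ] 0.7 [ 0.595 -0.327  0.034]
top dish [240.1 172.5] 0.85 [0.52  0.12  0.034]
top lens [209.1 386.5] 0.31 [ 0.58  -0.302  0.138]
top flask [209.  384.5] 0.63 [ 0.594 -0.335  0.   ]
top reagent [143.7 209.2] 0.64 [0.735 0.052 0.   ]
top jar [157.4 334.9] 0.62 [ 0.707 -0.226  0.   ]
```

View pics/f.png

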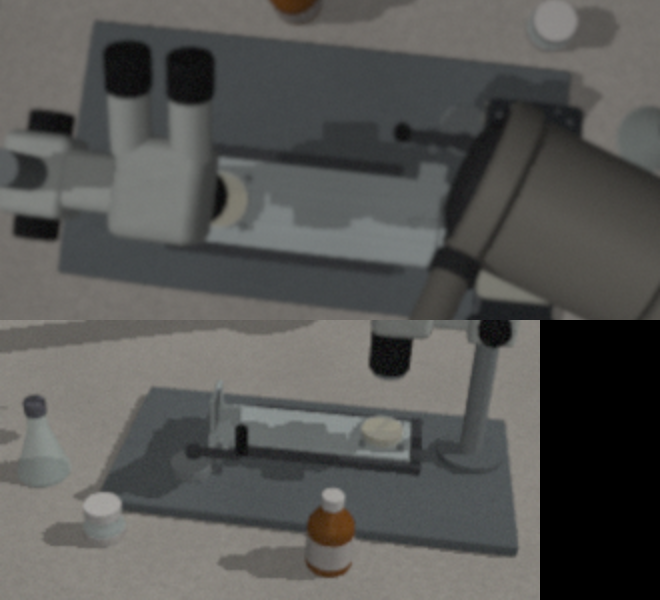

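The slide is at its stop with the dish under the lens. The lever is still against its post, the bystanders stand where they were and the arm is clear, so I hand in.

```bash
python3 -c "
from cell import *
print(hand_in())"
```

```text
the job is handed in; nothing more can be done
None
```

The culture dish is under the microscope and the job was handed in with the arm clear, at about 25 s of the 51 s allowed. `hand_in()` gives no verdict, so the result rests on the checks below.

**What I did**
- **Lever:** I swung it anticlockwise by its knob, caged loosely between the fingers. It stopped against its post: the force rose to about 12 N with no further motion.
- **Slide:** I then pushed it from behind at 32 mm/s or less, slowing to 8 mm/s at the end. It stopped after about 79 mm of the 80 mm travel. The force rose from about 3 N to 24 N with no further motion, and I then backed away.

**Last checks**
- **Dish:** it measures (0.515–0.520, 0.120), against the lens at (0.517–0.522, 0.12). It looked upright and in its place.
- **Lever:** the knob is at (0.587, −0.063), about where it should be with the cam at its low point.
- **Bystanders:** flask, jar and bottle are where they were, to within camera error of about 1 cm.

**What failed or disagreed**
- **First lever pass:** it missed, because the fingers passed over the knob. In the pictures the fingertips sit about 30 mm above the reported TCP. I went lower the second time and it worked.
- **Networks:** two low-to-middling reports in the last top picture were wrong. They placed the nest and lens at the flask, and I ignored them.

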